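Check a sprouting bean with the hand loupe

TASK

Open the germination pot: twist its lid anticlockwise until the ears are clear of the hooks, lift it off without forcing it and leave it lying flat, right way up, in the empty drip tray. Then take the loupe by its handle and finish with it still in your grip, held steady and level in the air (do not put it down), with the lens centred above the sprouting bean at the height of the rubber ring on the pot's white stake. Touch neither the bean, its pad nor the stake, do not knock the pot with the loupe, and leave everything else on the bench where it is.

Things in the scene. Friction and masses are not known exactly. Their poses are not given: they have to be found in the camera images.
- pot: Light grey germination pot fixed to the bench, 76 mm in diameter at the mouth, 70 mm high, wall 5 mm, with two hooked lugs for its lid at its +y and -y sides and a stake socket at its +x side. Origin: centre of its underside, z up. Pot, loupe and drip tray swap places from start to start.
- hook_tab (a point): Middle of the tab of the pot's +y hook, 46 mm from the pot's axis, 78 mm above the bench; the -y hook is its mirror image. Hooks are 21 mm wide, reach 52 mm from the axis and 80 mm above the bench. Each tab (75.6 to 79.6 mm high, from 40 mm off the axis outwards) covers one ear of the closed lid and so holds the lid down.
- lid: Loose white twist-lock lid (60 to 112 g), closed on the pot at the start. Origin: centre of its underside, z up, 62 mm above the bench when closed. From below: plug 62 mm wide, 8 mm deep, inside the pot's mouth; disc 75 mm wide, 4 mm thick; two ears in the disc's plane along its +y and -y, 16 mm wide, out to 46.5 mm from the axis; upright fin on top.
- lid_fin (a point): The lid's grip: a fin 56 mm long along the lid's x, 12 mm thick, from 12 to 42 mm above the lid's underside (74 to 104 mm above the bench when closed). This point: on the axis, 32 mm above the underside. Closed, the lid is at yaw 0 to 0.12 rad from the pot; it turns freely anticlockwise seen from above, and lifts out from 0.6 rad on (0.8 to 1.2 is safe); clockwise it meets a stop.
- pad: Off-white germination pad in the pot with the bean on it, and the pot's stake: fixed, on the pot's axis and yaw. Their height differs together from start to start by up to 12 mm: pad top 36 to 48 mm above the bench. The stake is an upright white strip 16 mm wide, 3 mm thick, outside the pot at its +x side, 67 mm from the axis; top 126 to 138 mm above the bench.
- bean (a point): Top of the sprouting bean (20 mm long, 9 mm wide, 8 mm high), on the pot's axis.
- focus_ring (a point): Middle of the black rubber ring (4 mm high) on the white stake, 110 to 122 mm above the bench: the height at which the middle of the lens must be to see the bean sharp, 66 mm above the bean's top.
- loupe: Loose hand loupe (67 to 122 g) lying flat on the bench: round dark metal rim 64 mm across with a clear lens, 16 mm high; straight black handle 16 mm wide and 16 mm high along the loupe's -x, from 41 to 123 mm from the lens centre. Origin: underside, below the lens centre, z up. Centre of mass 42 to 48 mm from the lens centre, in the handle's direction.
- lens (a point): Middle of the lens, 8 mm above the loupe's underside.
- loupe_handle (a point): Point in the middle of the handle's section, 65 mm from the lens centre: a good place to grip.
- drip_tray: Empty shallow black tray fixed to the bench, 170 mm (its x) by 150 mm (its y), rim 14 mm high, walls and floor 3 mm thick. Origin: centre of its underside. The lid is to lie on its floor, 3 mm above the bench.
- seed_jar: Bystander: amber jar with metal cap, 44 mm in diameter, 55 mm high; origin under its centre.
- twine_spool: Bystander: wooden spool standing up, 46 mm in diameter, 48 mm high; origin under its centre.
- grow_pot_a: Bystander: empty grey plant pot, 90 mm in diameter, 100 mm high; origin under its centre.
- grow_pot_b: Bystander: second plant pot like it; origin under its centre.
- label_stakes: Bystander: flat bundle of white plant labels, 100 (its x) by 16 by 9 mm, near the robot; origin under its centre.
- dibber: Bystander: wooden dibber lying down, 162 mm long along its x, 28 mm thick, to the right; origin under its middle.
- spray_bottle: Bystander: white spray bottle, 76 mm in diameter, 198 mm high, to the left; origin under its centre.
- hygrometer: Bystander: small white thermo-hygrometer standing up, 62 mm wide and high, 18 mm thick; origin under its centre.
Mind the look-alikes: they are no part of the job. What is meant by the loupe is not green, and is the smaller of those in its own colour. Leave any purple look-alike of the lid alone.

How it is judged:
By the outcome, as a careful person would: the job done as asked, in the order asked, and still so for the second after the job is handed in, while the arm keeps its last pose, push and grip.
It also fails if it takes over 64 s, if anything falls off the work surface, if the arm or the gripper's body presses on something with over 40 N, if the wrist force passes 120 N, or if a joint passes its speed limit or range.

ROBOT

A 6-joint arm with a two-finger parallel gripper is mounted at the origin on the work surface. World frame = base frame: x ahead of the robot, y to its left, z up, the work surface at z = 0. Lengths are in m, angles in degrees, forces in N, time in s.
With the tool pointing down it reaches from about 0.3 to 0.75 m from the base axis. Payload 8.5 kg.
Tool frame: the origin (TCP) lies midway between the tips of the shut fingers; the grasp point (between the pads) lies 19 mm behind it (env.tcp_to_grasp is the z of the grasp point in the tool frame, in m); z points along the fingers, y is the line along which they close (so a half turn about z gives the same grasp; the last joint's range is limited). The gripper opens to 85 mm and grips with 20 to 120 N. Pads are 22 mm wide; open, the fingers measure 114 mm over their backs; the gripper's body (76 mm by 85 mm) begins 54 mm behind the grasp point. The pads swing forward as they close: fully open they stand 13 mm farther back than shut.
Start: joints at [52.81, 21.807, 74.336, -0, 83.858, -12.336], TCP at [0.231, 0.499, 0.231] pointing down, gripper open.
Joint ranges: [-178.18, 178.18], [-50.72, 133.34], [12.68, 142.11], [-81.47, 261.47], [9.98, 163.14], [-165.26, 165.26]. Speed limits (degrees/s): [136.94, 136.94, 180, 180, 180, 180].

INTERFACE

Orientations are given as a 3x3 rotation matrix whose columns are the frame's x, y, z axes.
In Python, from rig import env, imaging, job, models gives the robot as it stands. The module is installed in compiled form; this text tells all that it offers.
- The arm moves only by the tool jog_arm, never from a script. Its argument "plan" is text: rows parted by semicolons, each of 7 numbers parted by spaces: the turn, a rotation vector about the tool's x, y, z in degrees, then the shift along the tool's x, y, z in cm, then the closure in counts, from 0 (fully open) to 255 (shut). In form: rx ry rz x y z claw; .... A call has 1 to 10 rows; each row shifts and turns the commanded pose from where the row before left it, along the tool's axes as they then stand; what a row does not reach is not made up. A row lasts 1/12 s, in which the tool goes at most 41.7 mm and 7.16 degrees, less where a joint would pass 70% of its speed; a pose out of reach is approached as far as the arm can. A call with a gripper value outside its range is refused whole. The fingers move at their own pace and stop on an object; "grip_force" is the grip in N (left out, the last holds). Time passes only in rows, so rows that do not move let the fingers close. It gives the time, the measured TCP pose, the force, the opening and the grip force at its end, in the units of the state.
- env.observe(): the state, without advancing time (a new reading comes with each control period).
- imaging.get_image(name): name is "scene" or "top"; returns a dict with "pixels" (400x640x3 uint8, red, green, blue), "depth" (400x640 float32, m along the optical axis (not along the pixel's ray), 0 where there is no reading), "fov_y" (degrees; the focal length in pixels is half the picture's height over the tangent of half this angle, whatever the lens; pixels are square), "cx", "cy" (the principal point, pixels), "world_from_camera" (4x4, takes a point from camera to world coordinates). Camera axes: x right, y down, z forward; pixel columns grow to the right and rows downward; lengths in m; the calibration is good to about 2 mm. A picture is of the moment at which its call begins.
- job.close_job(): hands the job in; it is judged then, once.
Trained networks look in the newest picture that a camera, given by its name, has taken for a name from the list of things; names that differ only in an ending like _2 or _b are one class to them, and where a whole thing is asked for, a point or a joint stands for the part that bears it (a point fixed in the world has none). Each returns a list of dicts, best first, with "confidence" (0 to 1); they miss things now and then, are a little off and sometimes report something else, mostly with a low value. They report only what shows in the picture. A call takes as long as a camera call. They do not tell look-alikes from the thing itself.
- models.outline_of(camera, query): "region" (400x640 bool, what is visible of it) and "bbox" ([centre column, centre row, width, height] in pixels, round what is visible of it).
- models.tip_of(camera, query): "at" ([column, row] in pixels: a listed point, or the origin of a listed thing).
The state is a dict: "time_s": time; "q": joint angles; "qvel": joint speeds; "joint_efforts": joint torques, N m; "position": TCP position; "tool_rot": TCP orientation; "ft_force": force on the tool from outside, world axes, zero at the start; "wrist_torque": the same for the moment, N m; "grip_width": finger opening in m; "gripper_force": force on a finger pad.
Only numpy, scipy, OpenCV 4.12 (cv2) and the standard library are available. Lean on these libraries where they do the work, as an engineer would, in place of code of your own. Each camera call takes 0.05 s, during which the arm holds its last target. There are 200 camera calls.

## Working session

There is one attempt and no reset: what is moved stays moved. The work goes in short steps, Python scripts to look and compute and a tool call to move; the robot and the scene stay as the last step left them, time stands still between calls to the robot, and variables do not carry over. Pictures are saved under pics/ and viewed, at most 10 in all, crops included, and the job is handed in when it is done.

Besides the shell and the picture viewer there is one more tool, called after "Call:" as name(argument=value, ...) on one line, values as JSON. jog_arm: Moves the arm, as the interface text tells. Its arguments: {"type":"object","properties":{"plan":{"type":"string"},"grip_force":{"type":"number"}},"required":["plan"]}

```bash
mkdir -p pics; cat > h.py <<'E'
import numpy as np, cv2
from rig import env, imaging, job, models
def cam(n):
    im=imaging.get_image(n); return im
def K(im):
    f=200/np.tan(np.radians(im["fov_y"])/2); return f,im["cx"],im["cy"]
def cloud(im):
    f,cx,cy=K(im); d=im["depth"]; v,u=np.mgrid[0:400,0:640]
    P=np.stack([(u-cx)/f*d,(v-cy)/f*d,d],-1); T=im["world_from_camera"]
    W=P@T[:3,:3].T+T[:3,3]; W[d==0]=np.nan; return W
def ray(im,px):
    f,cx,cy=K(im); T=im["world_from_camera"]
    return T[:3,3],T[:3,:3]@np.array([(px[0]-cx)/f,(px[1]-cy)/f,1])
def atz(im,px,z):
    o,d=ray(im,px); return o+d*(z-o[2])/d[2]
def tri(a,pa,b,pb):
    o1,d1=ray(a,pa);o2,d2=ray(b,pb)
    s=np.linalg.lstsq(np.stack([d1,-d2],1),o2-o1,rcond=None)[0]
    p,q=o1+s[0]*d1,o2+s[1]*d2
    return (p+q)/2,np.linalg.norm(p-q)
def save(im,n,crop=None,s=1):
    p=im["pixels"][:,:,::-1]
    if crop: p=p[crop[1]:crop[3],crop[0]:crop[2]]
    cv2.imwrite("pics/"+n,cv2.resize(p,None,fx=s,fy=s,interpolation=cv2.INTER_CUBIC))
E
python3 - <<'E'
from h import *
np.set_printoptions(precision=3,suppress=True)
ims={c:cam(c) for c in("scene","top")}
for c,im in ims.items():
    save(im,c+"0.png",s=1.25); print(c,im["fov_y"],im["cx"],im["cy"],im["world_from_camera"][:3].tolist())
    for q in "pot hook_tab lid lid_fin focus_ring pad loupe lens loupe_handle drip_tray".split():
        print(q,[(np.round(r["at"],1).tolist(),round(r["confidence"],2)) for r in models.tip_of(c,q)])
s=env.observe();print(s["time_s"],s["tool_rot"],env.tcp_to_grasp)
E
```

```text
scene 42.61327054294547 319.8570252497775 200.65755030868846 [[-0.2502281845494489, 0.5758421494145712, -0.7783262006477065, 1.6434741532610468], [0.9680504394553717, 0.13530939460590627, -0.2111154054105125, 0.29989952229728645], [-0.016254301810561755, -0.8062860452029356, -0.5913024699624223, 0.9504297495562309]]
pot [([414.2, 247.7], 0.76), ([266.4, 293.6], 0.75), ([416.9, 219.2], 0.71)]
hook_tab [([429.5, 230.7], 0.94), ([506.2, 269.7], 0.58)]
lid [([412.3, 229.9], 0.82), ([351.9, 248.6], 0.78)]
lid_fin [([353.8, 240.4], 0.96), ([323.3, 301.6], 0.7), ([418.0, 218.4], 0.62)]
focus_ring [([404.7, 223.6], 0.65)]
pad [([415.9, 242.2], 0.73)]
loupe [([259.1, 180.9], 0.9), ([312.7, 241.1], 0.67), ([426.3, 201.4], 0.63), ([165.4, 207.1], 0.27)]
lens [([427.8, 197.7], 0.89), ([256.7, 181.5], 0.82), ([313.8, 234.1], 0.66), ([506.9, 275.1], 0.62)]
loupe_handle [([327.2, 222.5], 0.96), ([418.6, 204.8], 0.87), ([277.6, 165.9], 0.57)]
drip_tray [([232.7, 216.3], 0.58), ([414.7, 244.6], 0.51)]
top 45.32803163908254 320.91800553177376 202.5200012985251 [[0.004445138320038997, -0.97763847617502
[... 264 characters left out ...]
9.1], 0.2)]
hook_tab [([172.1, 192.5], 0.6), ([225.1, 201.3], 0.55), ([245.3, 185.2], 0.3)]
lid [([288.9, 192.5], 0.66), ([239.9, 207.4], 0.58), ([370.7, 154.0], 0.42)]
lid_fin [([234.9, 203.8], 0.91), ([290.0, 194.4], 0.75)]
focus_ring [([244.2, 184.2], 0.45)]
pad [([245.1, 186.0], 0.33), ([287.7, 260.7], 0.3)]
loupe [([235.3, 277.9], 0.95), ([400.8, 271.5], 0.88), ([323.1, 198.9], 0.82), ([314.5, 216.7], 0.67)]
lens [([321.6, 198.6], 0.96), ([230.4, 277.9], 0.74), ([401.8, 270.9], 0.73)]
loupe_handle [([316.7, 217.3], 0.73), ([244.6, 262.5], 0.69), ([393.0, 299.4], 0.66)]
drip_tray [([401.9, 214.5], 0.86)]
1.1 [[-0.907  0.42   0.   ]
 [ 0.42   0.907 -0.   ]
 [-0.    -0.    -1.   ]] -0.0187
```

View pics/scene0.png

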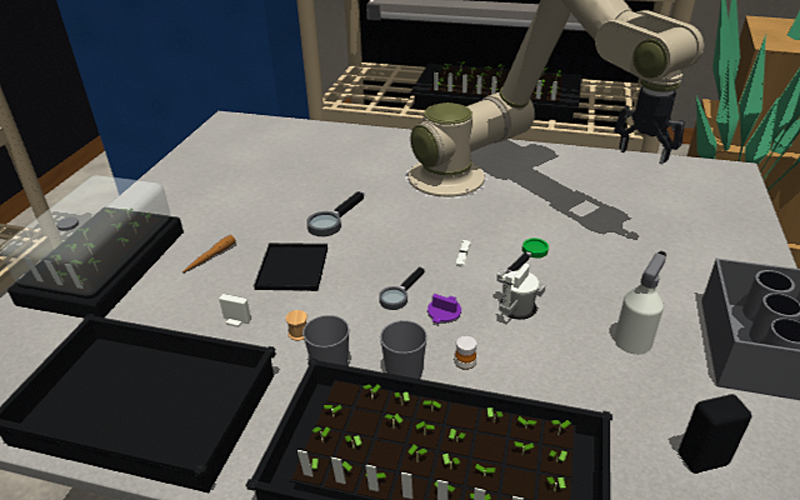

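View pics/top0.png

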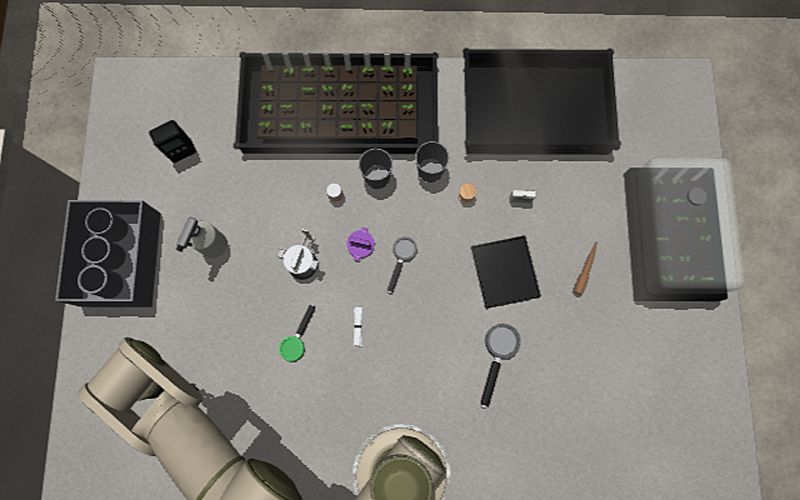

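The scene picture shows the pot at about (416,236), the target loupe (small, black) at (315,237), the purple decoy lid at (355,245) and the drip tray at (233,213). In the top picture they are the pot at (239,209), the loupe at (323,199) with its handle running down to (313,233), and the tray at (405,217).

```bash
python3 - <<'E'
from h import *
np.set_printoptions(precision=4,suppress=True)
A=cam("scene");B=cam("top")
Wa,Wb=cloud(A),cloud(B)
c0=atz(B,(239,207),.07)[:2];print("pot approx",c0)
for n,W,im in(("s",Wa,A),("t",Wb,B)):
    r=np.hypot(W[...,0]-c0[0],W[...,1]-c0[1]); z=W[...,2]
    m=(r<.1)&(z>.05)&(z<.16)
    for p,c in zip(W[m],im["pixels"][m]):
        if p[2]>.083: print(n,p,c,end=";")
    print()
    # table flatness
    t=(np.hypot(W[...,0]-.45,W[...,1]-.1)<.04)&(z<.03);print("table",np.nanmedian(z[t]),t.sum())
# loupe
l0=atz(B,(318,212),.01)[:2]
for n,W,im in(("s",Wa,A),("t",Wb,B)):
    d=im["pixels"].astype(int).sum(-1)
    m=(np.hypot(W[...,0]-l0[0],W[...,1]-l0[1])<.12)&(W[...,2]>.008)&(W[...,2]<.03)
    print(n,"loupe",m.sum(),np.nanmedian(W[m],0),np.percentile(W[m][:,2],[50,90]))
    X=W[m][:,:2];mu=X.mean(0);u=np.linalg.svd(X-mu)[2][0];s=(X-mu)@u;print(mu,u,s.min(),s.max(),mu+u*s.min(),mu+u*s.max())
print("lens tri",tri(A,(313.8,236),B,(322,198.6)), "handle",tri(A,(327.2,222.5),B,(316.7,217.3)))
for q in("lens","loupe_handle"):
  for c,im in(("scene",A),("top",B)):
    print(q,c,[atz(im,r["at"],.008)[:2] for r in models.tip_of(c,q)])
# tray
for n,W,im in(("s",Wa,A),("t",Wb,B)):
    t0=atz(B,(405,217),.003)
    m=(abs(W[...,0]-t0[0])<.14)&(abs(W[...,1]-t0[1])<.14)&(im["pixels"].max(-1)<40)
    n_,lab,st,_=cv2.connectedComponentsWithStats(m.astype(np.uint8));k=1+np.argmax(st[1:,4]);m=lab==k
    print(n,"tray",cv2.minAreaRect((W[m][:,:2]*1000).astype(np.float32)),np.median(W[m][:,2]))
E
```

```text
pot approx [0.5367 0.2658]
s [0.5119 0.2704 0.1026] [203 205 190];s [0.5146 0.2731 0.1051] [252 254 243];s [0.5108 0.2757 0.1027] [251 253 244];s [0.5126 0.2783 0.1045] [236 237 227];s [0.5189 0.2683 0.104 ] [186 186 172];s [0.5185 0.2709 0.1042] [246 247 237];s [0.5178 0.2735 0.1041] [248 249 238];s [0.5212 0.2762 0.1072] [248 249 239];s [0.5157 0.2787 0.1035] [252 254 247];s [0.5231 0.2661 0.1034] [171 170 160];s [0.5244 0.2688 0.1049] [242 243 230];s [0.5179 0.2712 0.1004] [246 248 237];s [0.5212 0.2739 0.1033] [244 245 235];s [0.5214 0.2766 0.104 ] [250 251 241];s [0.5184 0.2791 0.1022] [218 221 203];s [0.5301 0.2667 0.1054] [237 239 228];s [0.5307 0.2693 0.1063] [247 249 240];s [0.5278 0.2718 0.1045] [244 245 235];s [0.5245 0.2743 0.1026] [248 250 240];s [0.5223 0.2769 0.1014] [234 236 221];s [0.5209 0.2795 0.1008] [147 149 137];s [0.5295 0.2643 0.1011] [234 237 222];s [0.5296 0.267  0.1016] [248 250 240];s [0.53   0.2696 0.1024] [244 245 235];s [0.5339 0.2723 0.1058] [247 248 239];s [0.5323 0.2749 0.1051] [253 254 244];s [0.5246 0.2773 0.0997] [181 185 168];s [0.5164 0.2798 0.0
[... 12544 characters left out ...]
98200568733))
lens scene [array([ 0.3302, -0.2646]), array([ 0.5676, -0.0104]), array([0.3134, 0.2948])]
lens top [array([0.3118, 0.2978]), array([ 0.5754, -0.0037]), array([ 0.3285, -0.2631])]
loupe_handle scene [array([ 0.2225, -0.2439]), array([0.3629, 0.2567]), array([0.5937, 0.5081]), array([0.5085, 0.021 ])]
loupe_handle top [array([ 0.2572, -0.2288]), array([0.3614, 0.2537]), array([0.5333, 0.0217]), array([ 0.5232, -0.4859])]
s tray ((516.7171020507812, -277.5514831542969), (182.14439392089844, 150.5094451904297), 11.998087882995605) 0.0031883586948178166
t tray ((520.0223999023438, -287.05670166015625), (170.66506958007812, 126.90876007080078), 12.3576078414917) 0.008683206462948845
```

```bash
cat >> h.py <<'E'
np.set_printoptions(precision=4,suppress=True)
def pca(X):
    r=cv2.minAreaRect((X*1000).astype(np.float32)); mu=X.mean(0);u=np.linalg.svd(X-mu)[2][0]
    return mu,np.degrees(np.arctan(u[1]/u[0])),r
def maskxy(im,m,z):
    v,u=np.nonzero(m); return np.array([atz(im,p,z)[:2] for p in zip(u,v)])
def yaw(R): return np.degrees(np.arctan2(R[1,0],R[0,0]))
def to(p,ya=None):  # remaining move in tool axes (cm), turn about tool z (deg)
    s=env.observe();R=np.array(s["tool_rot"]);d=R.T@(np.array(p)-s["position"])*100
    print("t %.2f pos"%s["time_s"],np.array(s["position"]),"yaw %.1f"%yaw(R),"tilt",R[:,2],"w %.4f"%s["grip_width"],"F",np.array(s["ft_force"]),"gf",s["gripper_force"])
    print("  shift cm",d,"rz","" if ya is None else -((ya-yaw(R)+180)%360-180))
E
python3 - <<'E'
from h import *
A=cam("scene");B=cam("top")
C=np.array([.536,.268])
for n,im in(("s",A),("t",B)):
    W=cloud(im);r=np.hypot(*(W[...,:2]-C).transpose(2,0,1));z=W[...,2];px=im["pixels"]
    m=(r<.04)&(z>.097)&(px.min(-1)>150); print(n,"fin",pca(maskxy(im,m,.104)),np.median(z[m]))
    m=(r>.05)&(r<.085)&(z>.085)&(z<.15)&(W[...,0]>.58); print("stake",np.median(W[m],0),np.percentile(z[m],[95,99]))
    # loupe: pixels differing from the table near it
    d=np.hypot(W[...,0]-.54,W[...,1]-.005)<.1
    m=d&(z<.03)&(px.max(-1)<70)
    k,lab,st,_=cv2.connectedComponentsWithStats(m.astype(np.uint8));m=lab==1+np.argmax(st[1:,4])
    X=maskxy(im,m,.016);print("dark",pca(X))
    print("z",np.median(z[m]))
    for q in("loupe","lid","drip_tray","focus_ring"):
        for o in models.outline_of({"s":"scene","t":"top"}[n],q):
            zz={"loupe":.016,"lid":.074,"drip_tray":.014,"focus_ring":.116}[q]
            X=maskxy(im,o["region"],zz); p=pca(X)
            print(q,round(o["confidence"],2),len(X),p[0],p[1],np.round(p[2][0],1),np.round(p[2][1],1),round(p[2][2],1))
print([ (r["at"],tri(A,r["at"],B,(244.2,184.2))) for r in models.tip_of("scene","focus_ring")], models.tip_of("top","focus_ring"))
to((.536,.268,.14),162.5)
E
```

```text
s fin (array([0.5397, 0.2675]), np.float64(-18.32229955780476), ((541.3638305664062, 267.1873779296875), (13.008867263793945, 62.91603088378906), 71.59159088134766)) 0.10302746631280785
stake [0.6002 0.2442 0.1107] [0.1307 0.1323]
dark (array([0.5097, 0.0224]), np.float64(-16.59761386286791), ((511.7984619140625, 21.742448806762695), (17.58456039428711, 89.2554931640625), 71.69676208496094))
z 0.01392698182460994
loupe 0.87 655 [ 0.3057 -0.2504] -14.358588096355383 [ 279.  -255.6] [ 96.1 237.9] 84.6
loupe 0.75 495 [0.5657 0.0022] -16.823298277281914 [543.3  -1.1] [ 67.2 169.3] 83.1
loupe 0.69 388 [0.3461 0.275 ] -20.825087225435894 [358.1 277.8] [ 62.1 154.9] 78.9
lid 0.94 372 [0.5329 0.2724] 3.203363276362703 [528.5 267.8] [93.8 68.8] 29.3
lid 0.65 471 [0.6622 0.1237] 9.117629703939036 [661.2 124.8] [89.3 67. ] 12.5
drip_tray 0.86 1894 [ 0.5311 -0.2736] 16.08152322777856 [ 526.8 -274.6] [185.8 153.2] 12.0
focus_ring 0.5 131 [0.6283 0.2457] 4.022082769126612 [626.5 245.7] [92.3 14.1] 4.1
t fin (array([0.5352, 0.269 ]), np.float64(-18.498969420270697), ((535.3911743164062, 268.5503845
[... 554 characters left out ...]
] [ 59.6 152.6] 77.6
lid 0.97 407 [0.578  0.1089] -8.166494709683137 [577.8 108.4] [71.5 69.7] 27.7
lid 0.88 409 [0.5367 0.2686] 45.36584750327623 [537.7 268.3] [72.9 70.2] 45.9
drip_tray 0.65 2337 [ 0.5165 -0.2755] 9.114781926519612 [ 517.  -276.2] [174.1 157.5] 11.4
focus_ring 0.18 206 [0.5124 0.2468] 44.91700521426726 [524.7 251.6] [99.  98.9] 26.6
[([403.9, 228.2], (array([0.603 , 0.2427, 0.11  ]), np.float64(0.0049223911467993035)))] [{'at': [242.3, 184.3], 'confidence': 0.52}, {'at': [417.5, 160.4], 'confidence': 0.17}]
t 2.00 pos [0.2312 0.499  0.2313] yaw 155.1 tilt [-0. -0. -1.] w 0.0853 F [ 0.0241 -0.7874  0.074 ] gf 0.0
  shift cm [-37.3708  -8.1491   9.1309] rz -7.355426877737813
```

Call:
jog_arm(plan="0 0 0 -3.74 -0.815 0.3 135;0 0 0 -3.74 -0.815 0.3 135;0 0 0 -3.74 -0.815 0.3 135;0 0 0 -3.74 -0.815 0.3 135;0 0 0 -3.74 -0.815 0.3 135;0 0 0 -3.74 -0.815 0.3 135;0 0 0 -3.74 -0.815 0.3 135;0 0 0 -3.74 -0.815 0.3 135;0 0 0 -3.74 -0.815 0.3 135;0 0 0 -3.74 -0.815 0.3 135", grip_force=40)

```text
time_s: 2.83
position: [0.5376, 0.2664, 0.2012]
tool_rot: [[-0.907, 0.42, 0.0], [0.42, 0.907, 0.0], [-0.0, 0.0, -1.0]]
ft_force: [0.7, 0.2, 0.5]
grip_width: 0.0399
gripper_force: 0.0
```

Call:
jog_arm(plan="0 0 -6.5 0 0 2 135;0 0 0 0 0 2 135;0 0 0 0 0 2 135;0 0 0 0 0 1 135;0 0 0 0 0 0 135;0 0 0 0 0 0 135")

```text
time_s: 3.33
position: [0.5364, 0.2681, 0.1317]
tool_rot: [[-0.949, 0.315, 0.0], [0.315, 0.949, 0.0], [-0.0, 0.0, -1.0]]
ft_force: [-0.3, 0.2, -0.4]
grip_width: 0.0399
gripper_force: 0.0
```

```bash
python3 - <<'E'
from h import *
to((.536,.268,.077),161.6)
E
```

```text
t 3.33 pos [0.5364 0.2681 0.1317] yaw 161.7 tilt [ 0.0001  0.     -1.    ] w 0.0399 F [-0.2799  0.193  -0.37  ] gf 0.0
  shift cm [ 0.0361 -0.0194  5.47  ] rz 0.05506527843544973
```

Call:
jog_arm(plan="0 0 0 0 0 1.8 135;0 0 0 0 0 1.8 135;0 0 0 0 0 1.2 135;0 0 0 0 0 0.55 135;0 0 0 0 0 0 135;0 0 0 0 0 0 255;0 0 0 0 0 0 255;0 0 0 0 0 0 255;0 0 0 0 0 0 255;0 0 0 0 0 0 255", grip_force=40)

```text
time_s: 4.17
position: [0.5369, 0.2681, 0.0792]
tool_rot: [[-0.949, 0.315, 0.003], [0.315, 0.949, 0.001], [-0.002, 0.001, -1.0]]
ft_force: [-0.3, 0.5, 6.3]
grip_width: 0.0116
gripper_force: 40.6
```

Call:
jog_arm(plan="0 0 0 0 0 -0.1 255;0 0 -5 0 0 0 255;0 0 -6 0 0 0 255;0 0 -6 0 0 0 255;0 0 -6 0 0 0 255;0 0 -6 0 0 0 255;0 0 -6 0 0 0 255;0 0 -6 0 0 0 255;0 0 -6 0 0 0 255;0 0 0 0 0 0 255")

```text
time_s: 5.0
position: [0.5365, 0.268, 0.0793]
tool_rot: [[-0.876, -0.483, 0.001], [-0.483, 0.876, 0.0], [-0.001, -0.0, -1.0]]
ft_force: [1.1, 0.7, 1.8]
grip_width: 0.0114
gripper_force: 40.0
```

```bash
python3 - <<'E'
from h import *
to((.536,.268,.14),161.6+52)
print(env.observe()["wrist_torque"])
E
```

```text
t 5.00 pos [0.5365 0.268  0.0793] yaw -151.1 tilt [ 0.0009  0.0004 -1.    ] w 0.0114 F [1.1341 0.6579 1.7753] gf 40.01799523830414
  shift cm [ 0.0416  0.0242 -6.0726] rz -4.747202897946636
[ 0.176  -0.0499  0.0656]
```

Call:
jog_arm(plan="0 0 0 0 0 -0.3 255;0 0 0 0 0 -0.5 255;0 0 0 0 0 -0.8 255;0 0 0 0 0 -1 255")

```text
time_s: 5.33
position: [0.5359, 0.2677, 0.1053]
tool_rot: [[-0.878, -0.478, -0.001], [-0.478, 0.878, -0.001], [0.001, 0.0, -1.0]]
ft_force: [1.2, -0.7, -0.8]
grip_width: 0.0113
gripper_force: 39.6
```

Call:
jog_arm(plan="0 0 0 0 0 -2 255;0 0 0 0 0 -3 255;0 0 0 0 0 -3 255;0 0 0 0 0 -2 255;0 0 0 0 0 -1 255;0 0 0 0 0 0 255")

```text
time_s: 5.83
position: [0.5368, 0.268, 0.2176]
tool_rot: [[-0.878, -0.479, 0.004], [-0.479, 0.878, 0.001], [-0.004, -0.001, -1.0]]
ft_force: [0.1, 0.5, -0.9]
grip_width: 0.0112
gripper_force: 39.6
```

```bash
python3 - <<'E'
from h import *
A=cam("scene");B=cam("top");save(A,"a.png",(320,100,480,260),4)
to((.518,-.276,.215),192)
W=cloud(B);m=(np.hypot(*(W[...,:2]-[.536,.268]).transpose(2,0,1))<.025)
print("pot hole z top cam",np.percentile(W[m][:,2],[5,25,50,75]))
for n,im in(("scene",A),("top",B)):
  for q in("bean","pad","focus_ring","pot","hook_tab"):
    print(n,q,[(np.round(r["at"],1),round(r["confidence"],2)) for r in models.tip_of(n,q)][:3])
E
```

```text
t 5.93 pos [0.5358 0.2677 0.214 ] yaw -151.4 tilt [-0.0014 -0.0004 -1.    ] w 0.0113 F [ 0.1804 -0.1917 -1.6022] gf 39.62702929973602
  shift cm [ 27.6124 -46.8753  -0.0744] rz 16.623120834020142
pot hole z top cam [0.2338 0.5107 0.5131 0.5151]
scene bean [(array([415.9, 232.8]), 0.7)]
scene pad [(array([415.4, 245.8]), 0.73), (array([313.6, 235. ]), 0.52)]
scene focus_ring [(array([403. , 224.9]), 0.6), (array([367.8, 202.6]), 0.55)]
scene pot [(array([416.6, 248.7]), 0.56)]
scene hook_tab [(array([427.9, 231.8]), 0.88), (array([313.9, 236.5]), 0.32), (array([374. , 292.5]), 0.21)]
top bean [(array([239.9, 205.5]), 0.64)]
top pad [(array([241.5, 210. ]), 0.61)]
top focus_ring [(array([243.5, 185.2]), 0.6)]
top pot [(array([240.3, 211.7]), 0.55)]
top hook_tab [(array([465.3, 214.8]), 0.56)]
```

Call:
jog_arm(plan="0 0 0 1.973 -3.348 0 255;0 0 0 1.973 -3.348 0 255;0 0 0 1.973 -3.348 0 255;0 0 0 1.973 -3.348 0 255;0 0 0 1.973 -3.348 0 255;0 0 0 1.973 -3.348 0 255;0 0 0 1.973 -3.348 0 255")

```text
time_s: 7.02
position: [0.527, -0.0058, 0.215]
tool_rot: [[-0.878, -0.48, 0.0], [-0.48, 0.878, -0.0], [-0.0, -0.0, -1.0]]
ft_force: [0.7, 0.2, -1.2]
grip_width: 0.0113
gripper_force: 39.7
```

Call:
jog_arm(plan="0 0 0 1.973 -3.348 0 255;0 0 0 1.973 -3.348 0 255;0 0 0 1.973 -3.348 0 255;0 0 0 1.973 -3.348 0 255;0 0 0 1.973 -3.348 0 255;0 0 0 1.973 -3.348 0 255;0 0 0 1.973 -3.348 0 255;0 0 5.5 0 0 0 255;0 0 5.5 0 0 0 255;0 0 5.6 0 0 0 255")

```text
time_s: 7.85
position: [0.5183, -0.2767, 0.2145]
tool_rot: [[-0.979, -0.203, -0.0], [-0.203, 0.979, 0.0], [0.0, 0.0, -1.0]]
ft_force: [0.1, 0.8, -1.1]
grip_width: 0.0109
gripper_force: 39.7
```

```bash
python3 - <<'E'
from h import *
A=cam("scene");B=cam("top")
save(A,"b.png",(330,130,490,290),4)
to((.518,-.276,.021),192)
W=cloud(B);m=(np.hypot(*(W[...,:2]-[.536,.268]).transpose(2,0,1))<.02)
z=W[m][:,2];print("pad z top",np.percentile(z,[10,25,50,75,90]),m.sum())
m=(np.hypot(*(W[...,:2]-[.536,.268]).transpose(2,0,1))<.1)&(W[...,2]>.1);z=W[m][:,2];print("stake z",np.percentile(z,[50,90,97]),np.median(W[m],0))
for n,im in(("scene",A),("top",B)):
  for q in("bean","pad","focus_ring","pot","hook_tab"):
    print(n,q,[(np.round(r["at"],1),round(r["confidence"],2)) for r in models.tip_of(n,q)][:3])
E
```

```text
t 7.95 pos [ 0.5185 -0.2761  0.2147] yaw -168.0 tilt [-0.0001  0.0001 -1.    ] w 0.0111 F [-0.3127 -0.3865 -0.8972] gf 39.71428155899048
  shift cm [ 0.046   0.0153 19.3747] rz -0.03145679387148448
pad z top [0.0374 0.0396 0.0417 0.0452 0.0478] 111
stake z [0.1229 0.1322 0.133 ] [0.5981 0.245  0.1229]
scene bean [(array([164.8, 209.1]), 0.55), (array([320.6, 298.5]), 0.29)]
scene pad [(array([416.1, 243.2]), 0.75)]
scene focus_ring [(array([406.1, 225.3]), 0.55)]
scene pot [(array([414.4, 245.4]), 0.67)]
scene hook_tab [(array([429.5, 227.2]), 0.8)]
top bean [(array([240.2, 205.1]), 0.64)]
top pad []
top focus_ring [(array([242.6, 183.3]), 0.6)]
top pot [(array([242.4, 209. ]), 0.57)]
top hook_tab [(array([223.8, 201.5]), 0.86), (array([317.1, 214.9]), 0.48)]
```

View pics/b.png

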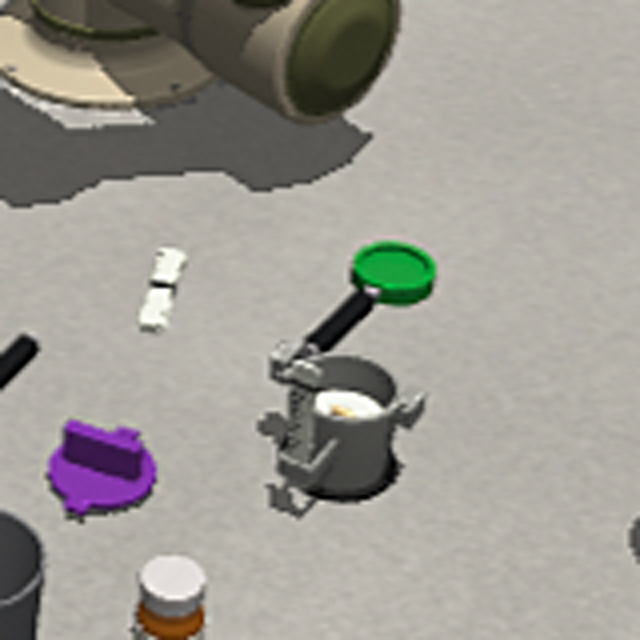

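The crop shows the pot open, with the off-white pad and the bean at about scene pixel (415,232). The stake is on the pot's near side at (405,225), and the purple lid is untouched.

Call:
jog_arm(plan="0 0 0 0 0 3 255;0 0 0 0 0 3.5 255;0 0 0 0 0 3.5 255;0 0 0 0 0 3.5 255;0 0 0 0 0 2.5 255;0 0 0 0 0 1.5 255;0 0 0 0 0 0.8 255;0 0 0 0 0 0.5 255;0 0 0 0 0 0.3 255;0 0 0 0 0 0 255")

```text
time_s: 9.28
position: [0.5188, -0.2761, 0.0242]
tool_rot: [[-0.978, -0.209, 0.001], [-0.209, 0.978, -0.001], [-0.001, -0.001, -1.0]]
ft_force: [0.2, 0.3, -0.3]
grip_width: 0.0112
gripper_force: 39.8
```

Call:
jog_arm(plan="0 0 0 0 0 0.15 255;0 0 0 0 0 0.15 255;0 0 0 0 0 0 255")

```text
time_s: 9.53
position: [0.5187, -0.276, 0.0212]
tool_rot: [[-0.978, -0.209, 0.001], [-0.209, 0.978, -0.001], [-0.0, -0.001, -1.0]]
ft_force: [-0.1, 0.1, -0.8]
grip_width: 0.0114
gripper_force: 39.8
```

Call:
jog_arm(plan="0 0 0 0 0 0.1 255;0 0 0 0 0 0 255;0 0 0 0 0 0 150;0 0 0 0 0 0 150;0 0 0 0 0 0 150;0 0 0 0 0 0 150")

```text
time_s: 10.03
position: [0.5186, -0.2759, 0.0199]
tool_rot: [[-0.978, -0.209, 0.0], [-0.209, 0.978, -0.0], [-0.0, -0.0, -1.0]]
ft_force: [1.2, -0.6, -0.6]
grip_width: 0.0348
gripper_force: 0.0
```

Call:
jog_arm(plan="0 0 0 0 0 -1 150;0 0 0 0 0 -2 150;0 0 0 0 0 -3 150;0 0 0 0 0 -4 150;0 0 0 0 0 -2 150;0 0 0 0 0 0 150")

```text
time_s: 10.53
position: [0.5202, -0.2771, 0.1457]
tool_rot: [[-0.978, -0.209, 0.008], [-0.209, 0.978, -0.006], [-0.006, -0.008, -1.0]]
ft_force: [0.1, 0.5, 0.3]
grip_width: 0.0349
gripper_force: 0.0
```

```bash
python3 - <<'E'
from h import *
A=cam("scene");B=cam("top");save(A,"c.png",(160,150,360,290),4)
W=cloud(B);m=(np.hypot(*(W[...,:2]-[.5187,-.276]).transpose(2,0,1))<.035)&(B["pixels"].min(-1)>120)
z=W[m][:,2];print("lid z",np.percentile(z,[10,25,50,75,90]))
# loupe handle, edge pixels as seen in both views
for n,im,c in(("s",A,"scene"),("t",B,"top")):
    W=cloud(im);z=W[...,2];px=im["pixels"]
    m=(np.hypot(W[...,0]-.54,W[...,1]-.005)<.1)&(z<.03)&(z>.011)&(px.max(-1)<90)
    print(n,"dark high",pca(W[m][:,:2]),m.sum())
    m=(np.hypot(W[...,0]-.54,W[...,1]-.005)<.1)&(z<.03)&(z>.011)
    print(n,"all high",pca(W[m][:,:2]))
    for o in models.outline_of(c,"loupe"):
        if abs(maskxy(im,o["region"],.01).mean(0)-[.55,0]).max()<.04:
            X=maskxy(im,o["region"],.012);u=np.array([-np.cos(np.radians(17.8)),np.sin(np.radians(17.8))])
            s=X@u;t=X@np.array([-u[1],u[0]]);b=s.min();l=s<b+.06;h=s>s.max()-.07
            print(n,"extent",np.ptp(s),"rim mid",(s.min()+.032)*u+np.array([-u[1],u[0]])*(t[l].min()+t[l].max())/2,np.ptp(t[l]),"handle65",(s.max()-.058)*u+np.array([-u[1],u[0]])*np.median(t[h]))
to((.516,.015,.16),162)
E
```

```text
lid z [0.4337 0.4373 0.4402 0.4425 0.4438]
s dark high (array([0.5405, 0.0107]), np.float64(-16.02557690906614), ((549.9572143554688, 8.893692016601562), (145.69705200195312, 115.13864135742188), 23.606502532958984)) 173
s all high (array([0.5565, 0.0079]), np.float64(-15.642694832355474), ((551.3910522460938, 9.882408142089844), (151.90672302246094, 118.04566955566406), 22.06719207763672))
s extent 0.16759958036757105 rim mid [ 0.5899 -0.0078] 0.0691525043566345 handle65 [0.5161 0.0162]
t dark high (array([0.5726, 0.0262]), np.float64(88.01354749167044), ((586.2619018554688, 29.235626220703125), (114.35257720947266, 70.84296417236328), 64.80030822753906)) 25
t all high (array([0.5769, 0.0075]), np.float64(88.24915669389598), ((572.3743896484375, 6.9310302734375), (75.57889556884766, 189.89869689941406), 3.2017171382904053))
t extent 0.0741342802675824 rim mid [ 0.5804 -0.0064] 0.06302618504243421 handle65 [ 0.5955 -0.0113]
t 10.73 pos [ 0.518  -0.2755  0.1389] yaw -168.0 tilt [-0.0016  0.0013 -1.    ] w 0.0351 F [ 0.4497  0.331  -0.5105] gf 0.0
  shift cm [-5.8585 28.4554 -2.0726] rz 30.04275936273035
```

View pics/c.png

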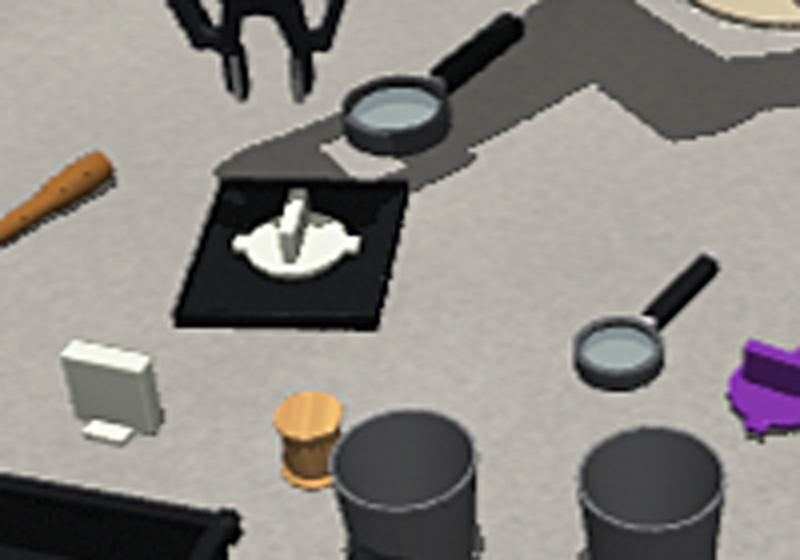

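The lid lies flat and upright in the tray, around scene pixel (234,210). The target loupe is at (315,237), with its handle running up to (338,216).

```bash
python3 - <<'E'
from h import *
A=cam("scene");W=cloud(A);px=A["pixels"]
v,u=np.mgrid[0:400,0:640]
roi=(u>315)&(u<343)&(v>208)&(v<236)
m=roi&(px.max(-1)<75)
k,lab,st,ce=cv2.connectedComponentsWithStats(m.astype(np.uint8));i=1+np.argmax(st[1:,4]);m=lab==i
print(st[i]);X=W[m];a=np.radians(-18);e=np.array([np.cos(a),np.sin(a)]);n=np.array([-e[1],e[0]])
z=X[:,2];print("z",np.percentile(z,[5,50,95]));s=X[:,:2]@e;t=X[:,:2]@n
for lo,hi in((-.01,.006),(.006,.012),(.012,.03)):
    b=(z>lo)&(z<hi);print(lo,b.sum(),np.percentile(t[b],[5,50,95]),np.percentile(s[b],[3,97]))
b=z>.011
for q in range(5):
    lo,hi=np.percentile(s,[q*20,q*20+20]);c=b&(s>=lo)&(s<=hi);print(lo,np.percentile(t[c],[5,50,95]))
print("px brightness",np.percentile(px[m].max(-1),[5,50,95]))
# silhouettes: outermost pixels extents via plane z=.016 (far edge) 
Y=maskxy(A,m,.016);t2=Y@n;s2=Y@e;print("z16 t",np.percentile(t2,[2,98]),"s",np.percentile(s2,[1,99]))
E
```

```text
[321 214  19  19 126]
z [0.0048 0.0137 0.0184]
-0.01 12 [0.1769 0.1789 0.1809] [0.4267 0.5062]
0.006 28 [0.173  0.1795 0.1818] [0.4376 0.5127]
0.012 86 [0.1678 0.1755 0.181 ] [0.4364 0.5109]
0.4234900138820991 [0.1695 0.1759 0.1817]
0.45092878916968987 [0.1692 0.1755 0.1805]
0.4695604089085346 [0.1669 0.1745 0.1801]
0.4823146593433133 [0.1678 0.1759 0.1801]
0.4982669264494174 [0.1682 0.1735 0.1792]
px brightness [ 0.   24.   69.25]
z16 t [0.1675 0.1876] s [0.4366 0.5206]
```

Call:
jog_arm(plan="0 0 0 -0.98 3.55 -0.3 90;0 0 0 -0.98 3.55 -0.3 90;0 0 0 -0.98 3.55 -0.3 90;0 0 0 -0.98 3.55 -0.3 90;0 0 0 -0.98 3.55 -0.3 90;0 0 0 -0.98 3.55 -0.3 90")

```text
time_s: 11.28
position: [0.531, -0.0535, 0.1569]
tool_rot: [[-0.978, -0.208, -0.002], [-0.208, 0.978, 0.001], [0.002, 0.001, -1.0]]
ft_force: [-0.1, -0.5, -1.5]
grip_width: 0.0553
gripper_force: 0.0
```

```bash
python3 - <<'E'
from h import *
to((.517,.0133,.10),162)
E
```

```text
t 11.28 pos [ 0.531  -0.0535  0.1569] yaw -168.0 tilt [-0.0023  0.0008 -1.    ] w 0.0553 F [-0.1416 -0.4951 -1.4918] gf 0.0
  shift cm [-0.0359  6.8168  5.6984] rz 30.025901142965495
```

Call:
jog_arm(plan="0 0 0 0 3.4 1 90;0 0 0 0 3.3 2 90;0 0 6 0 0 1 90;0 0 6 0 0 1 90;0 0 6 0 0 0 90;0 0 6 0 0 0 90;0 0 6 0 0 0 90;0 0 0 0 0 0 90;0 0 0 0 0 0 90")

```text
time_s: 12.03
position: [0.5173, 0.0103, 0.1071]
tool_rot: [[-0.952, 0.305, -0.002], [0.305, 0.952, 0.0], [0.002, -0.0, -1.0]]
ft_force: [-0.7, -0.3, -0.1]
grip_width: 0.0553
gripper_force: 0.0
```

```bash
python3 - <<'E'
from h import *
A=cam("scene");save(A,"d.png",(270,150,370,260),5)
to((.517,.0133,.007),162)
E
```

```text
t 12.08 pos [0.5174 0.0103 0.1072] yaw 162.2 tilt [-0.0013  0.0003 -1.    ] w 0.0553 F [-0.1625  0.65    0.0727] gf 0.0
  shift cm [ 0.1126  0.2796 10.0243] rz 0.22761260261660254
```

View pics/d.png

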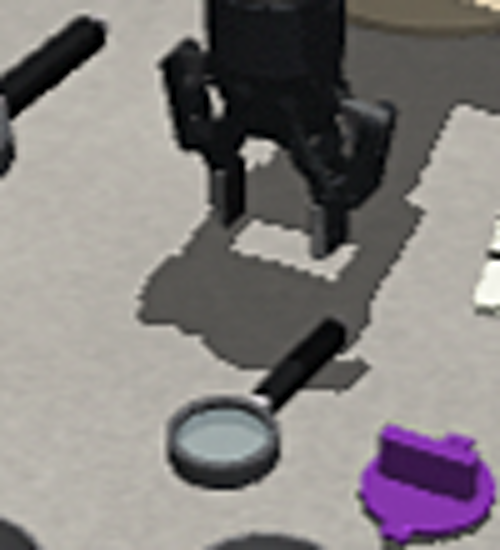

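The gripper hovers above the handle with its fingers straddling the line at crop x 230–330, and the handle runs from crop (265,400) to (340,330).

Call:
jog_arm(plan="0 0 0 0.1 0.28 2.5 90;0 0 0 0 0 3 90;0 0 0 0 0 2.5 90;0 0 0 0 0 1.2 90;0 0 0 0 0 0.8 90;0 0 0 0 0 0 90;0 0 0 0 0 0 90")

```text
time_s: 12.67
position: [0.5177, 0.0131, 0.0081]
tool_rot: [[-0.952, 0.307, 0.0], [0.307, 0.952, -0.0], [-0.0, -0.0, -1.0]]
ft_force: [0.4, 0.1, -0.4]
grip_width: 0.0556
gripper_force: 0.0
```

```bash
python3 - <<'E'
from h import *
A=cam("scene");save(A,"e.png",(280,170,360,260),6)
to((.517,.0133,.007),162)
E
```

```text
t 12.72 pos [0.518  0.0131 0.0085] yaw 162.1 tilt [ 0.0013 -0.0003 -1.    ] w 0.0553 F [-0.445 -0.313 -0.014] gf 0.0
  shift cm [ 0.1052 -0.0123  0.1537] rz 0.09189490343621287
```

View pics/e.png

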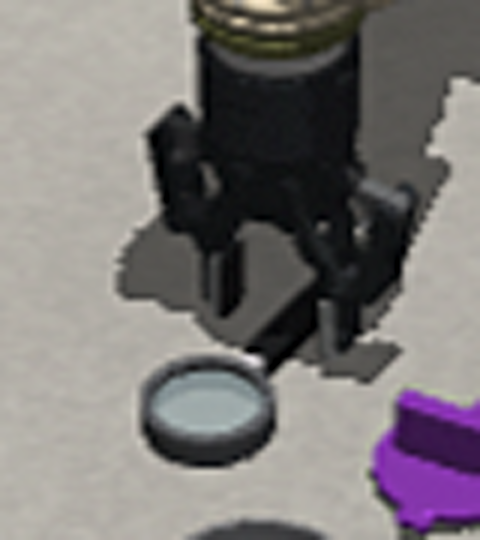

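The handle lies between the open fingers, so I'll close the gripper.

Call:
jog_arm(plan="0 0 0 0 0 0 140;0 0 0 0 0 0 160;0 0 0 0 0 0 180;0 0 0 0 0 0 200;0 0 0 0 0 0 255;0 0 0 0 0 0 255;0 0 0 0 0 0 255;0 0 0 0 0 0 255", grip_force=70)

```text
time_s: 13.38
position: [0.5177, 0.0132, 0.0085]
tool_rot: [[-0.951, 0.308, 0.001], [0.308, 0.951, -0.0], [-0.001, 0.0, -1.0]]
ft_force: [-1.2, -0.0, 5.9]
grip_width: 0.0133
gripper_force: 68.8
```

Call:
jog_arm(plan="0 0 0 0 0 -0.3 255;0 0 0 0 0 -0.7 255;0 0 0 0 0 -2 255;0 0 0 0 0 -3 255;0 0 0 0 0 -3 255;0 0 0 0 0 -3.5 255;0 0 0 0 0 -3 255;0 0 0 0 0 -1.5 255;0 0 0 0 0 0 255")

```text
time_s: 14.13
position: [0.5187, 0.0131, 0.1817]
tool_rot: [[-0.951, 0.308, 0.007], [0.308, 0.951, -0.001], [-0.007, 0.001, -1.0]]
ft_force: [-0.5, 0.4, -1.4]
grip_width: 0.0136
gripper_force: 68.5
```

```bash
cat >> h.py <<'E'
def loupe3d(im,c,near,rad=.06):
    W=cloud(im); out=[]
    for o in models.outline_of(c,"loupe"):
        X=W[o["region"]];X=X[~np.isnan(X[:,0])]; X=X[np.linalg.norm(X-near,axis=1)<rad]
        if len(X)>30: out.append((o["confidence"],X))
    return out
def plane(X):
    for _ in range(4):
        a=np.linalg.lstsq(np.c_[X[:,:2],np.ones(len(X))],X[:,2],rcond=None)[0]
        r=X[:,2]-np.c_[X[:,:2],np.ones(len(X))]@a; X=X[abs(r)<max(.003,1.5*r.std())]
    return a,X
E
python3 - <<'E'
from h import *
A=cam("scene");B=cam("top");save(A,"f.png",(260,100,400,220),5)
to((.517,.0133,.007),162)
for c,im in(("scene",A),("top",B)):
    for cf,X in loupe3d(im,c,np.array([.58,-.007,.15])):
        a,Y=plane(X); print(c,cf,len(X),len(Y),"slope deg",np.degrees(a[:2]),"mid",(Y.min(0)+Y.max(0))/2,np.ptp(Y,0))
    print([ (r["at"],r["confidence"],atz(im,r["at"],.145)) for r in models.tip_of(c,"lens")])
E
```

```text
t 14.23 pos [0.5172 0.0133 0.1777] yaw 162.0 tilt [ 0.0001 -0.     -1.    ] w 0.0134 F [-0.3348 -0.0565 -1.8696] gf 68.48257899284363
  shift cm [ 0.0192 -0.0038 17.0717] rz 0.047890151366090095
scene 0.93 411 232 slope deg [-2.6554 -1.8674] mid [ 0.5752 -0.0088  0.1852] [0.0822 0.0642 0.009 ]
[([310.8, 187.1], 0.76, array([ 0.5278, -0.0278,  0.145 ])), ([259.6, 179.7], 0.68, array([ 0.5254, -0.1783,  0.145 ])), ([430.7, 198.0], 0.64, array([0.5043, 0.2964, 0.145 ])), ([418.4, 249.1], 0.22, array([0.7162, 0.2851, 0.145 ]))]
[([231.2, 279.3], 0.68, array([0.3015, 0.2669, 0.145 ])), ([401.2, 272.0], 0.64, array([ 0.3253, -0.24  ,  0.145 ])), ([225.5, 201.6], 0.35, array([0.5382, 0.2948, 0.145 ]))]
```

View pics/f.png

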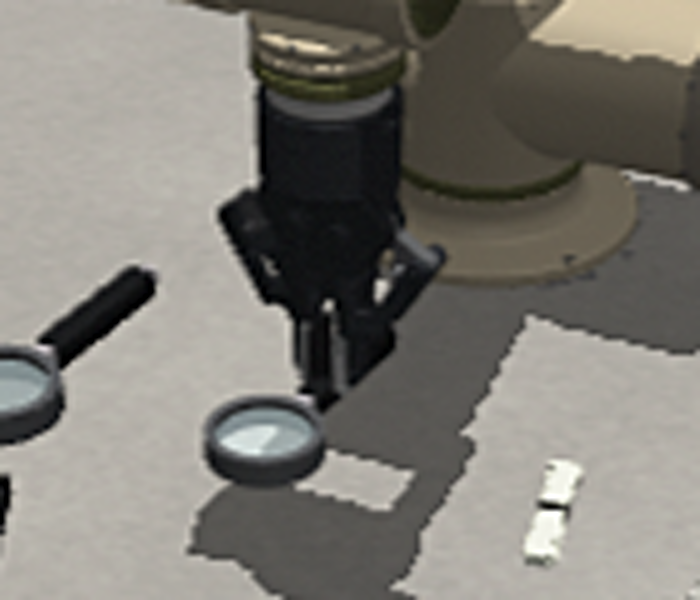

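The loupe hangs level in the grip, with the rim centred at about crop (265,440), scene (313,188).

```bash
cat > fit.py <<'E'
from h import *
from scipy.optimize import minimize
def proj(im,P):
    f,cx,cy=K(im);T=im["world_from_camera"];C=(P-T[:3,3])@T[:3,:3];return np.c_[C[:,0]/C[:,2]*f+cx,C[:,1]/C[:,2]*f+cy]
th=np.linspace(0,2*np.pi,60)
def fitrim(im,tcp,ya,d0=.065,zmin=.03,show=None):
    """lens centre by silhouette of the rim; depth gives the mask"""
    W=cloud(im);e=-np.array([np.cos(np.radians(ya)),np.sin(np.radians(ya)),0]);n=np.array([-e[1],e[0],0])
    c0=tcp+e*d0; D=np.nan_to_num(W-c0,nan=9)
    m=(np.linalg.norm(D,axis=-1)<.06)&(abs(D[...,2])<.03)&(D@e>-.022)
    m=cv2.morphologyEx(m.astype(np.uint8),cv2.MORPH_CLOSE,np.ones((7,7)))
    S=8;u0,v0=proj(im,c0[None])[0].astype(int)-32
    M=cv2.resize(m[v0:v0+64,u0:u0+64].astype(np.float32),None,fx=S,fy=S,interpolation=cv2.INTER_LINEAR)
    def rend(p):
        x=c0+p[0]/1e3*e+p[1]/1e3*n+np.array([0,0,p[2]/1e3])
        P=[]
        for h in(-.008,.008):
            a,b=.032*np.cos(th),.032*np.sin(th); k=a>-.02
            P.append(x+a[k,None]*e+b[k,None]*n+np.array([0,0,h])+np.outer(a[k]*np.tan(np.radians(p[3]))+b[k]*np.tan(np.radians(p[4])),[0,0,1]))
        q=(proj(im,np.vstack(P))-[u0,v0]+.5)*S; I=np.zeros_like(M)
        return cv2.fillConvexPoly(I,cv2.convexHull(q.astype(np.float32)).astype(np.int32),1.)
    f=lambda p:abs(rend(p)-M).sum()/S/S
    f3=lambda p:f([p[0],p[1],p[2],0,0])
    r=minimize(f3,[0,0,0],method="Nelder-Mead",options=dict(initial_simplex=[[0,0,0],[5,0,0],[0,5,0],[0,0,5]]))
    p=[*r.x,0,0];r2=minimize(f,p,method="Nelder-Mead",options=dict(initial_simplex=[p]+[np.add(p,k) for k in np.diag([3,3,3,4,4.])]))
    for r_ in(r,r2): print("off along,perp,up mm, tilt:",r_.x,"misfit px",r_.fun,"area",m.sum(),"lens",c0+r_.x[0]/1e3*e+r_.x[1]/1e3*n+np.array([0,0,r_.x[2]/1e3]))
    # rim-top plane from depth: use points near the top
    return m
E
python3 - <<'E'
from fit import *
A=cam("scene");s=env.observe();m=fitrim(A,np.array(s["position"]),yaw(np.array(s["tool_rot"])))
W=cloud(A);t=np.linalg.norm(W-[.579,-.007,.18],axis=-1)<.027;a,Y=plane(W[t]);print("ours",len(Y),np.degrees(a[:2]),Y[:,2].mean())
t=(np.linalg.norm(W-[.33,-.263,.008],axis=-1)<.035);a,Y=plane(W[t]);print("big on bench",len(Y),np.degrees(a[:2]),Y[:,2].mean())
to((.536+.065*np.cos(np.radians(162)),.268+.065*np.sin(np.radians(162)),.18),162)
E
```

```text
off along,perp,up mm, tilt: [ 1.7967 -0.3942  0.6589] misfit px 26.807373046875 area 352 lens [ 0.5805 -0.0077  0.1773]
off along,perp,up mm, tilt: [ 2.0381 -0.2232  0.8573  0.257   0.5522] misfit px 26.4041748046875 area 352 lens [ 0.5808 -0.0076  0.1775]
ours 150 [-1.6299 -1.2164] 0.1788098796839267
big on bench 139 [0.254  2.3783] 0.015260088154834955
t 14.48 pos [0.5171 0.0133 0.1767] yaw 162.0 tilt [-0.0024  0.0005 -1.    ] w 0.0133 F [-0.1626  0.1017 -0.8645] gf 68.4841775894165
  shift cm [12.5596 24.8201 -0.311 ] rz 0.040882246893460206
```

```bash
python3 - <<'E'
from fit import *
A=cam("scene");B=cam("top");px=A["pixels"].astype(int).max(-1)
a=np.radians(-20.5);N=np.array([np.cos(a),np.sin(a),0]);side=np.array([-N[1],N[0],0]);P0=np.array([.536,.268,0])+.0685*N
im=A
# columns of pictures: sample brightness along the stake centre line, heights .09...14
hs=np.arange(.090,.142,.001)
for o in(-.005,-.002,.002,.005):
    q=proj(A,np.array([P0+o*side+[0,0,h] for h in hs])).astype(np.float32)
    b=cv2.remap(px.astype(np.float32),q[:,0].reshape(1,-1).copy(),q[:,1].reshape(1,-1).copy(),cv2.INTER_LINEAR)[0]
    print(o,"ring min at",hs[10:40][b[10:40].argmin()],b.astype(int).tolist())
for n,im in(("s",A),("t",B)):
    W=cloud(im);r=np.hypot(*(W[...,:2]-[.536,.268]).transpose(2,0,1));z=W[...,2]
    m=(r<.03)&(r>.012)&(z<.06)&(z>.025)&(im["pixels"].min(-1)>150);print(n,"pad",m.sum(),np.median(z[m]),z[m].std())
    m=(np.hypot(*(W[...,:2]-[.5995,.2445]).transpose(2,0,1))<.02)&(z>.1);print("stake top",np.percentile(z[m],[90,95,98]))
    # pot mouth wall / centre
    m=(r>.028)&(r<.045)&(z>.064)&(z<.074);print("mouth",m.sum(),cv2.minEnclosingCircle((W[m][:,:2]*1e3).astype(np.float32)), W[m].mean(0))
E
```

```text
-0.005 ring min at 0.11600000000000002 [69, 64, 58, 55, 61, 67, 73, 68, 62, 54, 56, 67, 77, 87, 78, 72, 65, 70, 77, 84, 84, 73, 63, 52, 49, 47, 47, 62, 79, 96, 107, 110, 113, 115, 110, 106, 101, 112, 125, 137, 157, 184, 211, 205, 149, 98, 49, 56, 62, 67, 75, 81]
-0.002 ring min at 0.11400000000000002 [97, 98, 93, 87, 83, 84, 87, 90, 89, 85, 81, 77, 75, 70, 65, 67, 74, 81, 87, 86, 85, 82, 66, 48, 29, 38, 59, 80, 94, 101, 108, 113, 111, 109, 106, 106, 107, 108, 119, 136, 156, 174, 183, 190, 190, 157, 122, 89, 80, 75, 71, 70]
0.002 ring min at 0.11400000000000002 [105, 103, 101, 100, 103, 106, 109, 110, 110, 111, 111, 112, 112, 111, 106, 101, 97, 94, 92, 90, 82, 69, 55, 44, 44, 44, 45, 66, 88, 108, 116, 115, 113, 112, 109, 105, 103, 109, 115, 122, 152, 188, 221, 224, 192, 157, 136, 141, 149, 153, 130, 105]
0.005 ring min at 0.11400000000000002 [111, 110, 109, 107, 106, 106, 107, 107, 106, 104, 103, 100, 97, 94, 92, 97, 103, 108, 109, 104, 99, 90, 67, 48, 27, 39, 54, 71, 86, 97, 109, 116, 113, 111, 108, 109, 111, 112, 123, 137, 152, 162, 165, 166, 161, 140, 121, 104, 126, 147, 170, 162]
s pad 59 0.0414122907829626 0.0018575402819772683
stake top [0.1297 0.1309 0.1323]
mouth 143 ((539.0404052734375, 266.6361389160156), 44.07363510131836) [0.536  0.2704 0.0684]
t pad 180 0.04139571438565326 0.003444634546816198
stake top [0.133  0.1334 0.1334]
mouth 117 ((538.4019165039062, 267.578125), 44.60468673706055) [0.5388 0.2726 0.0689]
```

Call:
jog_arm(plan="0 0 0 1.0 2.6 0 255;0 0 0 1.4 2.8 0 255;0 0 0 1.4 2.8 0 255;0 0 0 1.4 2.8 0 255;0 0 0 1.4 2.8 0 255;0 0 0 1.4 2.8 0 255;0 0 0 1.4 2.8 0 255;0 0 0 1.4 2.6 0 255;0 0 0 1.2 2.0 0 255;0 0 0 0.6 0.8 0 255")

```text
time_s: 15.42
position: [0.4732, 0.2905, 0.1773]
tool_rot: [[-0.952, 0.306, -0.001], [0.306, 0.952, 0.0], [0.001, 0.0, -1.0]]
ft_force: [-0.4, -0.4, -1.3]
grip_width: 0.0134
gripper_force: 68.6
```

Call:
jog_arm(plan="0 0 0 0 -0.1 1 255;0 0 0 0 -0.1 1.5 255;0 0 0 0 0 1.5 255;0 0 0 0 0 1.2 255;0 0 0 0 0 0.7 255;0 0 0 0 0 0.3 255;0 0 0 0 0 0 255;0 0 0 0 0 0 255;0 0 0 0 0 0 255")

```text
time_s: 16.17
position: [0.4739, 0.2861, 0.1165]
tool_rot: [[-0.951, 0.308, 0.001], [0.308, 0.951, 0.0], [-0.001, 0.001, -1.0]]
ft_force: [-0.1, 0.3, -1.1]
grip_width: 0.0133
gripper_force: 68.6
```

```bash
python3 - <<'E'
from fit import *
A=cam("scene");save(A,"g.png",(350,150,480,270),5)
s=env.observe();fitrim(A,np.array(s["position"]),yaw(np.array(s["tool_rot"])),d0=.0665)
y=np.radians(162);to((.536+.0665*np.cos(y),.268+.0665*np.sin(y),.115),162)
for c,im in(("scene",A),("top",cam("top"))):
    print([(r["at"],r["confidence"],atz(im,r["at"],.115)) for r in models.tip_of(c,"lens")][:3])
E
```

```text
off along,perp,up mm, tilt: [ 1.3651 -0.7574  1.3987] misfit px 36.00537109375 area 351 lens [0.5382 0.2645 0.1179]
off along,perp,up mm, tilt: [ 2.1836 -0.6998  1.4295  2.778  -0.9959] misfit px 34.2962646484375 area 351 lens [0.539  0.2643 0.118 ]
t 16.22 pos [0.4738 0.2861 0.1165] yaw 162.0 tilt [ 0.0013  0.0004 -1.    ] w 0.0136 F [-0.5734  0.3032 -0.5789] gf 68.59395861625671
  shift cm [0.1789 0.1978 0.1521] rz 0.04316411934041753
[([415.7, 208.3], 0.82, array([0.5185, 0.2611, 0.115 ])), ([261.0, 179.7], 0.68, array([ 0.4828, -0.1921,  0.115 ])), ([430.1, 197.5], 0.63, array([0.4598, 0.2945, 0.115 ]))]
[([400.2, 271.2], 0.78, array([ 0.3297, -0.242 ,  0.115 ])), ([236.8, 201.8], 0.7, array([0.5442, 0.2654, 0.115 ]))]
```

View pics/g.png

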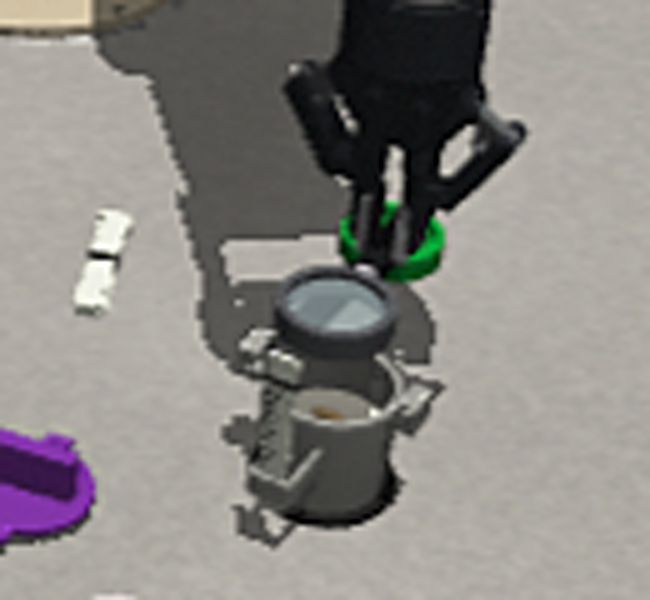

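The lens sits above the open pot: rim centre near crop (335,308), bean visible below at crop (325,412), and the stake at left front is clear of it. I'll make the last few mm of correction.

Call:
jog_arm(plan="0 0 0 0.1 0.1 0.1 255;0 0 0 0.1 0.1 0.08 255;0 0 0 0 0 0 255;0 0 0 0 0 0 255;0 0 0 0 0 0 255")

```text
time_s: 16.78
position: [0.4722, 0.2886, 0.114]
tool_rot: [[-0.951, 0.308, -0.0], [0.308, 0.951, -0.0], [0.0, -0.0, -1.0]]
ft_force: [1.1, 0.7, -1.1]
grip_width: 0.0138
gripper_force: 68.6
```

```bash
python3 - <<'E'
from fit import *
A=cam("scene");B=cam("top")
s=env.observe();fitrim(A,np.array(s["position"]),yaw(np.array(s["tool_rot"])),d0=.0665)
y=np.radians(162);to((.536+.0665*np.cos(y),.268+.0665*np.sin(y),.1145),162)
p=tri(A,(415.6,232.6),B,(240.1,205.3));print("bean tri (open-pot pictures)",p)
for n,c,im in(("s","scene",A),("t","top",B)):
    W=cloud(im);r=np.hypot(*(W[...,:2]-[.536,.268]).transpose(2,0,1));z=W[...,2];h=cv2.cvtColor(im["pixels"],cv2.COLOR_RGB2HSV)
    m=(r<.025)&(z<.07)&(h[...,1]>60)&(h[...,2]>80);print(n,"brown",m.sum(),W[m].mean(0) if m.any() else "")
    print([(r["at"],r["confidence"],atz(im,r["at"],.049)) for r in models.tip_of(c,"bean")][:2])
E
```

```text
off along,perp,up mm, tilt: [ 1.4914 -0.6348  1.3242] misfit px 27.7442626953125 area 359 lens [0.5367 0.267  0.1153]
off along,perp,up mm, tilt: [ 1.8642 -0.5421  1.5357  0.2152  0.5824] misfit px 27.535888671875 area 359 lens [0.5371 0.267  0.1155]
t 16.88 pos [0.4722 0.2886 0.114 ] yaw 162.0 tilt [-0. -0. -1.] w 0.0134 F [ 0.3798 -0.2576 -0.3231] gf 68.593590259552
  shift cm [-0.0506  0.0132 -0.0505] rz 0.04695369016059203
bean tri (open-pot pictures) (array([0.5456, 0.2674, 0.0532]), np.float64(0.004033384990946812))
s brown 11 [0.5386 0.2685 0.0487]
[([418.4, 233.2], 0.52, array([0.5406, 0.2769, 0.049 ]))]
t brown 0 
[([239.2, 207.0], 0.48, array([0.541 , 0.2688, 0.049 ]))]
```

Call:
jog_arm(plan="0 0 0 -0.1 0 0 255;0 0 0 0 0 0 255;0 0 0 0 0 0 255;0 0 0 0 0 0 255;0 0 0 0 0 0 255;0 0 0 0 0 0 255;0 0 0 0 0 0 255;0 0 0 0 0 0 255")

```text
time_s: 17.65
position: [0.4732, 0.2883, 0.114]
tool_rot: [[-0.951, 0.308, -0.0], [0.308, 0.951, -0.0], [0.0, -0.0, -1.0]]
ft_force: [-1.0, -0.7, -0.8]
grip_width: 0.0137
gripper_force: 68.6
```

```bash
python3 -c "
from h import *
to((.4737,.2882,.1145),162); print(job.close_job())"
```

```text
t 17.65 pos [0.4732 0.2883 0.114 ] yaw 162.0 tilt [-0. -0. -1.] w 0.0137 F [-1.0148 -0.7298 -0.791 ] gf 68.59358310699463
  shift cm [-0.053   0.0095 -0.0498] rz 0.04867317993165443
the job is handed in; nothing more can be done
None
```

I handed the job in at 17.65 s: the lid lies flat and right way up in the drip tray, and the loupe is held level with its lens above the bean, within about 2 mm of centre and 1 mm of the ring's height by my measurements; the hand-in returned no verdict.

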